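Draw the finishing stone off the stack into the sharpening-stone holder and clamp it

TASK

Get the cream finishing stone ready for honing: slide it off the top of the stack towards you onto the bed of the stone holder, right up against the low front rail, without lifting or tipping it and without shifting the two stones below. Then push the holder's jaw in by its black thumb tab until the stone is clamped snugly between the jaw and the end stop. Leave the other tools where they are.

Things in the scene. Friction and masses are not known exactly. Their poses are not given: they have to be found in the camera images.
- stone_holder: Sharpening-stone holder fixed to the bench: light wooden bed, flat top 48 mm above the bench. Origin on the bench surface; bed spans x -42..+42, y -200..+125 mm. -x faces the robot, +x (open side) the stack, +y is left. Aluminium front rail on the -x side, fixed end stop at left, sliding jaw at right.
- seat (a point): Point on the bed, 48 mm up, at x = -3, y = +5 mm in the holder's frame: where the stone's origin lies when it is fully against both front rail and end stop, axes parallel to the holder's. (Rail: inner face at holder x = -38 mm, 7 mm higher than the bed. End stop: rubber face at holder y = +105 mm, 13 mm higher than the bed.)
- holder_jaw (a joint): Sliding jaw, m, 0 to 0.055; grows as it opens to the holder's -y (right). Its rubber face is at holder y = -90 mm minus this value. Starts at 0.040 to 0.050, reads 0.005 when clamped on a seated stone. 64 mm wide, 13 mm high above the bed; moves with about 3 N of friction, 6 to 12 N when it also pushes the stone along; stays where it is left.
- jaw_tab (a point): Centre of the outer (holder -y) face of the jaw's upright black thumb tab, 36 mm wide, 63 mm above the bench; the tab is 8 mm thick and spans 2 to 28 mm above the bed. Push this face to the holder's +y to close the jaw.
- finishing_stone: Cream bench stone on top of the stack: 70 (x) x 200 (y) x 25 (z) mm, 0.5 to 0.75 kg, loose. Origin: centre of its underside, 50 mm above the bench (2 mm above the holder's bed). The stack stands 12 to 30 mm behind the bed (holder +x), roughly parallel to it; between end stop and open jaw there is about 40 mm more than the stone's length.
- medium_stone: Two-tone grey and red-brown bench stone, 70 x 200 x 25 mm, loose, in the middle of the stack, underside 25 mm above the bench; origin: centre of its underside. Must stay put.
- coarse_stone: Dark grey bench stone, 70 x 200 x 25 mm, loose, bottom of the stack on the bench; origin: centre of its underside. Must stay put.
- gouge: Wood-handled gouge, 171 x 27 x 27 mm, lying loose on the bench to the left. Origin: centre of its underside. Leave alone.
- hammer: Small metalworker's hammer with wooden handle, 189 x 56 x 27 mm, lying loose on the bench behind the stack. Origin: centre of its underside. Leave alone.

How it is judged:
On the way:
1. the finishing stone lies flat on the bed, within 10 mm of the front rail and clear of the stack (x of finishing_stone in the frame of stone_holder between -0.0105 and 0.007 m and z of finishing_stone in the frame of stone_holder below 0.0505 m and angle between finishing_stone's own z axis and vertical below 0.05 rad), for 0.2 s.
At the end, for the whole second after the job is handed in: The finishing stone lies flat and at rest on the bed, within about 5 mm of the front rail, within 4 mm of the end stop and parallel to them within 0.04 rad; the jaw is closed to within 4 mm of its clamped position; the two other stones are within 8 mm of where they started (x of finishing_stone in the frame of stone_holder between -0.008 and 0.002 m and y of finishing_stone in the frame of stone_holder between 0.001 and 0.009 m and z of finishing_stone in the frame of stone_holder between 0.045 and 0.0505 m and angle between finishing_stone's own z axis and vertical below 0.05 rad and angle between the y axis of finishing_stone and the y axis of stone_holder, either way round below 0.04 rad and value of joint holder_jaw below 0.009 m and linear speed of finishing_stone below 0.01 m/s and distance of each of medium_stone, coarse_stone from where it was at the start of the episode below 0.008 m); the robot touches nothing.
It fails at once if the finishing stone is lifted 14 mm or more, or tipped by more than 0.3 rad, or drops off the holder (height (world z) of finishing_stone above 0.064 m or height (world z) of finishing_stone below 0.038 m or angle between finishing_stone's own z axis and vertical above 0.3 rad).
It fails at once if a lower stone is shifted by more than 12 mm (distance of any of medium_stone, coarse_stone from where it was at the start of the episode above 0.012 m).
It fails at once if the gouge or the hammer is shifted by more than 30 mm (distance of any of gouge, hammer from where it was at the start of the episode above 0.03 m).
It also fails if it takes over 48 s, if anything falls off the work surface, if the arm or the gripper's body presses on something with over 40 N, if the wrist force passes 120 N, or if a joint passes its speed limit or range.

ROBOT

A 7-joint arm with a two-finger parallel gripper is mounted at the origin on a cart in front of the work surface, level with it; the furniture and walls round the work are solid. World frame = base frame: x ahead of the robot, y to its left, z up, the work surface at z = 0. Lengths are in m, angles in rad, forces in N, time in s.
With the tool pointing down it reaches from about 0.425 to 0.825 m from the base axis. Payload 3.6 kg.
Tool frame: the origin (TCP) lies between the finger pads; the fingertips stand 19 mm ahead of it and the grasp point (between the pads) is the TCP; z points along the fingers, y is the line along which they close (so a half turn about z gives the same grasp; the last joint's range is limited). The gripper opens to 85 mm and grips with 20 to 120 N. Pads are 22 mm wide; open, the fingers measure 114 mm over their backs; the gripper's body (76 mm by 85 mm) begins 54 mm behind the grasp point. The pads swing forward as they close: fully open they stand 13 mm farther back than shut.
Start: joints at [1.319, 0.615, -0.013, 1.423, 0.008, 1.103, -0.04], TCP at [0.146, -0.633, 0.25] pointing down, gripper open.
Joint ranges: [-3.12, 3.12], [-0.3, 2.06], [-1.34, 1.32], [0.26, 2.42], [-1.36, 4.5], [0.01, 1.98], [-2.84, 2.84]. Speed limits (rad/s): [2.79, 2.79, 3.14, 3.14, 3.14, 3.14, 3.14].

INTERFACE

Orientations are given as a 3x3 rotation matrix whose columns are the frame's x, y, z axes.
In Python, from cell import sense, eyes, ctrl gives the robot as it stands.
- The arm moves only by the tool jog_arm, never from a script. Its argument "increments" is a list of rows, each an object of numbers: "fingers": the opening, from 0 (shut) to 1 (fully open); "tx", "ty", "tz": the shift along the tool's x, y, z in units of 25 mm (1.0 is 25 mm); "roll": the turn about the tool's z in degrees. A call has 1 to 10 rows; each row shifts and turns the commanded pose from where the row before left it, along the tool's axes as they then stand; what a row does not reach is not made up. A row lasts 1/10 s, in which the tool goes at most 50 mm and 8.59 degrees, less where a joint would pass 70% of its speed; a pose out of reach is approached as far as the arm can. A call is refused whole if a number of a shift passes 1 or a number of a turn 8.59, either way. A call with a gripper value outside its range is refused whole. The fingers move at their own pace and stop on an object; the grip force is fixed at half the most. Time passes only in rows, so rows that do not move let the fingers close. It gives the time, the measured TCP pose, the force, the opening and the grip force at its end, in the units of the state.
- sense(): the state, without advancing time (a new reading comes with each control period).
- eyes.snapshot(name): name is "side" or "top" or "wrist"; returns a dict with "color" (420x560x3 uint8, blue, green, red), "range_z" (420x560 float32, m along the optical axis (not along the pixel's ray), 0 where there is no reading), "vertical_fov" (degrees; the focal length in pixels is half the picture's height over the tangent of half this angle, whatever the lens; pixels are square), "cx", "cy" (the principal point, pixels), "eye" and "rotation" of the camera in the world. Camera axes: x right, y down, z forward; pixel columns grow to the right and rows downward; lengths in m; the calibration is good to about 2 mm. A picture is of the moment at which its call begins.
- ctrl.finish_job(): hands the job in; it is judged then, once.
The state is a dict: "clock": time; "joint_pos": joint angles; "joint_vel": joint speeds; "joint_torque": joint torques, N m; "eef_pos": TCP position; "orientation": TCP orientation; "contact_force": force on the tool from outside, world axes, zero at the start; "wrist_torque": the same for the moment, N m; "grip_width": opening from 0.0 (shut) to 1.0 (fully open); "grasp_force": force on a finger pad.
Only numpy, scipy, OpenCV 4.12 (cv2) and the standard library are available. Lean on these libraries where they do the work, as an engineer would, in place of code of your own. Each camera call takes 0.05 s, during which the arm holds its last target. There are 200 camera calls.

## Working session

There is one attempt and no reset: what is moved stays moved. The work goes in short steps, Python scripts to look and compute and a tool call to move; the robot and the scene stay as the last step left them, time stands still between calls to the robot, and variables do not carry over. Pictures are saved under pics/ and viewed, at most 10 in all, crops included, and the job is handed in when it is done.

Besides the shell and the picture viewer there is one more tool, called as name(argument=value, ...), one argument or row to a line, values as JSON. jog_arm: Moves the arm, as the interface text tells. Its arguments: {"type":"object","properties":{"increments":{"type":"array"}},"required":["increments"]}

```bash
mkdir -p pics; cat > h.py <<'E'
import numpy as np, cv2
from cell import sense, eyes, ctrl
def snap(n,f=None):
    s=eyes.snapshot(n)
    if f: cv2.imwrite('pics/'+f,s['color'])
    return s
def cloud(s):
    h,w=s['range_z'].shape; f=h/2/np.tan(np.radians(s['vertical_fov'])/2)
    u,v=np.meshgrid(np.arange(w),np.arange(h)); z=s['range_z']
    P=np.stack([(u-s['cx'])/f*z,(v-s['cy'])/f*z,z],-1)@np.array(s['rotation']).T+np.array(s['eye'])
    P[z==0]=np.nan
    return P
def st():
    s=sense(); print({k:np.round(s[k],3).tolist() for k in ['clock','eef_pos','orientation','contact_force','grip_width']})
E
python3 - <<'E'
from h import *
st()
for n in ['top','side']:
    s=snap(n,n+'0.png'); np.savez('pics/'+n+'0.npz',P=cloud(s),c=s['color']); print(n,np.round(s['eye'],3),s['vertical_fov'])
E
```

```text
{'clock': 0.0, 'eef_pos': [0.145, -0.633, 0.249], 'orientation': [[0.975, 0.224, -0.001], [0.224, -0.975, 0.003], [-0.0, -0.003, -1.0]], 'contact_force': [0.645, 0.346, 0.092], 'grip_width': 0.998}
top [0.523 0.058 0.912] 56.55804594443622
side [0.105 0.811 0.878] 43.14054851307327
```

View pics/top0.png

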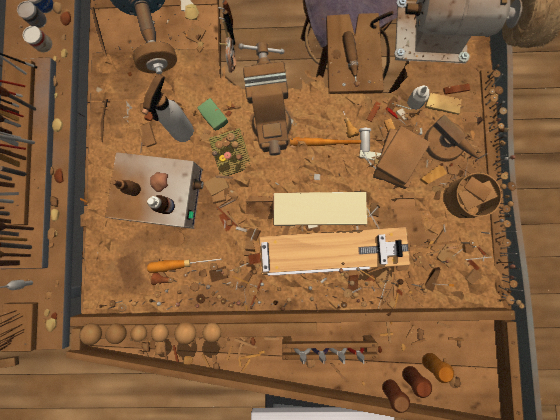

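View pics/side0.png

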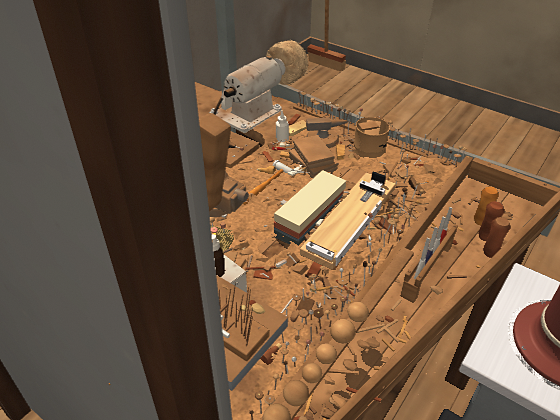

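```bash
python3 - <<'E'
from h import *
d=np.load('pics/top0.npz');P,c=d['P'],d['c']
def rect(m,n):
    k,l,s,_=cv2.connectedComponentsWithStats(m.astype(np.uint8)); i=1+np.argmax(s[1:,4])
    q=P[l==i]; r=cv2.minAreaRect(q[:,:2].astype(np.float32)); print(n,len(q),np.round(r[0],4),np.round(r[1],4),round(r[2],2),'z',np.round(np.median(q[:,2]),4)); print(np.round(cv2.boxPoints(r),3).tolist())
z=P[...,2]; roi=np.zeros(z.shape,bool); roi[180:285,250:420]=1
rect(roi&(abs(z-.075)<.006)&(np.arange(420)[:,None]<229),'stone')
rect(roi&(z>.040)&(z<.068)&(np.arange(420)[:,None]>226),'bed')
cv2.imwrite('pics/crop.png',cv2.resize(c[180:285,250:420],None,fx=4.7,fy=4.7,interpolation=cv2.INTER_CUBIC))
for u,v in [(400,247),(402,240),(395,247),(404,247),(406,247),(365,150),(362,130),(220,262)]: print(u,v,np.round(P[v,u],3))
E
```

```text
stone 3034 [ 0.5984 -0.0029] [0.2005 0.0697] 88.97 z 0.075
[[0.5619999766349792, -0.10300000011920929], [0.6309999823570251, -0.10400000214576721], [0.6349999904632568, 0.09700000286102295], [0.5649999976158142, 0.09799999743700027]]
bed 5741 [ 0.504  -0.0332] [0.0891 0.3252] 2.72 z 0.0484
[[0.4519999921321869, 0.12700000405311584], [0.46700000762939453, -0.1979999989271164], [0.5559999942779541, -0.1940000057220459], [0.5410000085830688, 0.13099999725818634]]
400 247 [ 0.512 -0.17   0.077]
402 240 [ 0.527 -0.182  0.049]
395 247 [ 0.512 -0.165  0.055]
404 247 [ 0.511 -0.186  0.05 ]
406 247 [ 0.511 -0.19   0.051]
365 150 [ 0.735 -0.115  0.021]
362 130 [ 0.782 -0.11   0.023]
220 262 [0.484 0.224 0.011]
```

View pics/crop.png

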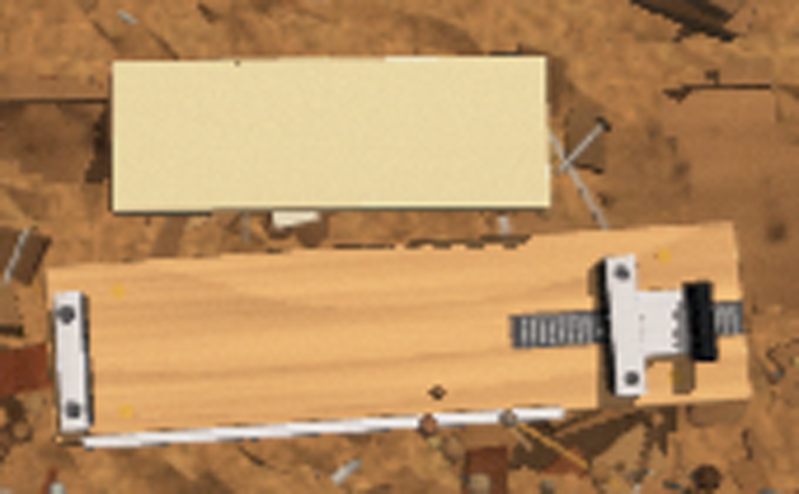

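```bash
python3 - <<'E'
from h import *
P=np.load('pics/top0.npz')['P'].reshape(-1,3); P=P[~np.isnan(P[:,0])]
for a,b,c,d in [(.64,.72,-.08,.08),(.72,.78,-.08,.08),(.72,.8,.0,.2),(.3,.75,-.45,-.2),(.3,.6,-.2,.15),(.0,.4,-.7,-.2),(.3,.75,-.3,.15)]:
    q=P[(P[:,0]>a)&(P[:,0]<b)&(P[:,1]>c)&(P[:,1]<d)]; print(a,b,c,d,len(q),np.round(q[q[:,2].argmax()],3) if len(q) else '')
R=np.array(sense()['orientation'])
print(np.degrees(np.arctan2(R[1,0],R[0,0])))
E
```

```text
0.64 0.72 -0.08 0.08 2275 [0.698 0.001 0.024]
0.72 0.78 -0.08 0.08 1801 [0.757 0.079 0.095]
0.72 0.8 0.0 0.2 3228 [0.799 0.126 0.112]
0.3 0.75 -0.45 -0.2 22989 [ 0.626 -0.325  0.092]
0.3 0.6 -0.2 0.15 21730 [ 0.302 -0.036  0.15 ]
0.0 0.4 -0.7 -0.2 15099 [ 0.258 -0.246  0.105]
0.3 0.75 -0.3 0.15 40704 [ 0.302 -0.036  0.15 ]
12.940815949127455
```

jog_arm(
  increments=[
    {"roll": 5.2},
    {"roll": 5.1},
    {"tx": 0,"ty": 0},
  ],
)

```text
invalid input at $.increments[0]: expected keys fingers, tx, ty, tz, roll
```

jog_arm(
  increments=[
    {"fingers": 1,"tx": 0,"ty": 0,"tz": 0,"roll": 5.2},
    {"fingers": 1,"tx": 0,"ty": 0,"tz": 0,"roll": 5.1},
    {"fingers": 1,"tx": 0.88,"ty": -0.97,"tz": 0,"roll": 0},
    {"fingers": 1,"tx": 0.88,"ty": -0.97,"tz": 0,"roll": 0},
    {"fingers": 1,"tx": 0.88,"ty": -0.97,"tz": 0,"roll": 0},
    {"fingers": 1,"tx": 0.88,"ty": -0.97,"tz": 0,"roll": 0},
    {"fingers": 1,"tx": 0.88,"ty": -0.97,"tz": 0,"roll": 0},
    {"fingers": 1,"tx": 0.88,"ty": -0.97,"tz": 0,"roll": 0},
    {"fingers": 1,"tx": 0.88,"ty": -0.97,"tz": 0,"roll": 0},
    {"fingers": 1,"tx": 0.88,"ty": -0.97,"tz": 0,"roll": 0},
  ],
)

```text
clock: 1.1
eef_pos: [0.3129, -0.4302, 0.25]
orientation: [[0.999, 0.046, -0.001], [0.046, -0.999, 0.001], [-0.0, -0.001, -1.0]]
contact_force: [0.1, 0.6, 0.2]
grip_width: 0.999
grasp_force: 0.0
```

jog_arm(
  increments=[
    {"fingers": 1,"tx": 0.88,"ty": -0.97,"tz": 0,"roll": 0},
    {"fingers": 1,"tx": 0.88,"ty": -0.97,"tz": 0,"roll": 0},
    {"fingers": 1,"tx": 0.88,"ty": -0.97,"tz": 0,"roll": 0},
    {"fingers": 1,"tx": 0.88,"ty": -0.97,"tz": 0,"roll": 0},
    {"fingers": 1,"tx": 0.88,"ty": -0.97,"tz": 0,"roll": 0},
    {"fingers": 1,"tx": 0.88,"ty": -0.97,"tz": 0,"roll": 0},
    {"fingers": 1,"tx": 0.88,"ty": -0.97,"tz": 0,"roll": 0},
    {"fingers": 1,"tx": 0.88,"ty": -0.97,"tz": 0,"roll": 0},
    {"fingers": 1,"tx": 0.88,"ty": -0.97,"tz": 0,"roll": 0},
    {"fingers": 1,"tx": 0.88,"ty": -0.97,"tz": 0,"roll": 0},
  ],
)

```text
clock: 2.1
eef_pos: [0.5214, -0.178, 0.2499]
orientation: [[0.999, 0.046, -0.001], [0.046, -0.999, 0.0], [-0.001, -0.0, -1.0]]
contact_force: [0.4, -1.0, -0.0]
grip_width: 0.998
grasp_force: 0.0
```

jog_arm(
  increments=[
    {"fingers": 1,"tx": 0.88,"ty": -0.97,"tz": 0,"roll": 0},
    {"fingers": 1,"tx": 0.88,"ty": -0.97,"tz": 0,"roll": 0},
    {"fingers": 1,"tx": 0.88,"ty": -0.97,"tz": 0,"roll": 0},
    {"fingers": 1,"tx": 0.88,"ty": -0.97,"tz": 0,"roll": 0},
    {"fingers": 1,"tx": 0.88,"ty": -0.97,"tz": 0,"roll": 0},
    {"fingers": 1,"tx": 0.88,"ty": -0.97,"tz": 0,"roll": 0},
    {"fingers": 1,"tx": 0.88,"ty": -0.97,"tz": 0,"roll": 0},
    {"fingers": 1,"tx": 0,"ty": 0,"tz": 0,"roll": 0},
    {"fingers": 1,"tx": 0,"ty": 0,"tz": 0,"roll": 0},
  ],
)

```text
clock: 3.0
eef_pos: [0.6667, -0.0018, 0.2493]
orientation: [[0.999, 0.048, -0.002], [0.048, -0.999, -0.0], [-0.002, 0.0, -1.0]]
contact_force: [-0.3, -1.5, 0.8]
grip_width: 0.999
grasp_force: 0.0
```

jog_arm(
  increments=[
    {"fingers": 1,"tx": 0,"ty": 0,"tz": 1,"roll": 0},
    {"fingers": 1,"tx": 0,"ty": 0,"tz": 1,"roll": 0},
    {"fingers": 1,"tx": 0,"ty": 0,"tz": 1,"roll": 0},
    {"fingers": 1,"tx": 0,"ty": 0,"tz": 1,"roll": 0},
    {"fingers": 1,"tx": 0,"ty": 0,"tz": 1,"roll": 0},
    {"fingers": 1,"tx": 0,"ty": 0,"tz": 1,"roll": 0},
    {"fingers": 1,"tx": 0,"ty": 0,"tz": 0,"roll": 0},
    {"fingers": 1,"tx": 0,"ty": 0,"tz": 0,"roll": 0},
  ],
)

```text
clock: 3.8
eef_pos: [0.6667, -0.0041, 0.1006]
orientation: [[0.999, 0.044, -0.001], [0.044, -0.999, -0.001], [-0.001, 0.001, -1.0]]
contact_force: [-0.1, 0.3, 0.3]
grip_width: 1.001
grasp_force: 0.0
```

```bash
python3 - <<'E'
from h import *
st(); p=sense()['eef_pos']
s=snap('side'); P=cloud(s)
cv2.imwrite('pics/side1.png',cv2.resize(s['color'][110:270,200:400],None,fx=3.7,fy=3.7,interpolation=cv2.INTER_CUBIC))
w=snap('wrist','wrist1.png'); W=cloud(w)
for n,Q in (('side',P),('wrist',W)):
    q=Q.reshape(-1,3); q=q[~np.isnan(q[:,0])]
    m=(q[:,0]>p[0]-.025)&(q[:,0]<p[0]+.04)&(abs(q[:,1]-p[1])<.075)&(q[:,2]>.05)&(q[:,2]<.14); q=q[m]
    print(n,len(q), np.round(np.percentile(q,[0,1,5,50,99],axis=0),3) if len(q) else '')
    for a in (-1,1):
        r=q[(q[:,1]-p[1])*a>0]
        if len(r): print(a,np.round([r.min(0),r.max(0)],3).tolist())
E
```

```text
{'clock': 3.8, 'eef_pos': [0.667, -0.004, 0.101], 'orientation': [[0.999, 0.044, -0.001], [0.044, -0.999, -0.001], [-0.001, 0.001, -1.0]], 'contact_force': [-0.063, 0.298, 0.35], 'grip_width': 1.001}
side 245 [[ 0.65  -0.073  0.092]
 [ 0.651 -0.062  0.094]
 [ 0.652 -0.052  0.098]
 [ 0.66  -0.044  0.116]
 [ 0.677  0.055  0.14 ]]
-1 [[0.655, -0.073, 0.093], [0.678, -0.042, 0.14]]
1 [[0.65, 0.037, 0.092], [0.67, 0.061, 0.14]]
wrist 8266 [[ 0.653 -0.072  0.094]
 [ 0.656 -0.064  0.097]
 [ 0.659 -0.057  0.1  ]
 [ 0.675 -0.045  0.121]
 [ 0.682  0.058  0.14 ]]
-1 [[0.657, -0.072, 0.094], [0.684, -0.045, 0.14]]
1 [[0.653, 0.038, 0.094], [0.679, 0.063, 0.14]]
```

View pics/side1.png

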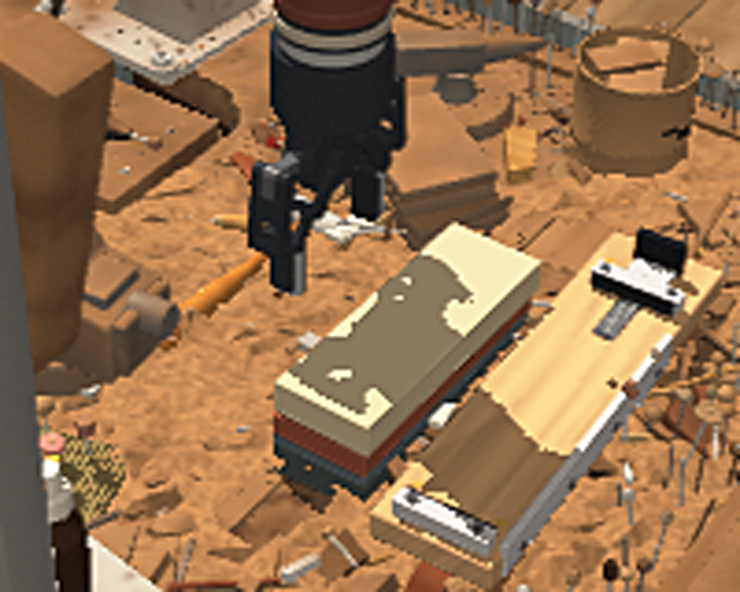

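View pics/wrist1.png

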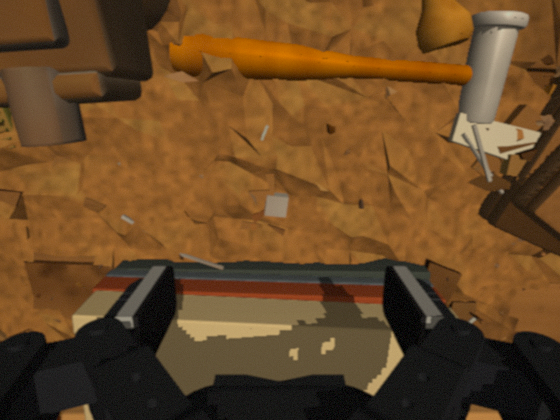

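jog_arm(
  increments=[
    {"fingers": 1,"tx": 0,"ty": -0.18,"tz": 0.76,"roll": 0},
    {"fingers": 1,"tx": 0,"ty": 0,"tz": 0.76,"roll": 0},
    {"fingers": 1,"tx": 0,"ty": 0,"tz": 0,"roll": 0},
    {"fingers": 1,"tx": 0,"ty": 0,"tz": 0,"roll": 0},
    {"fingers": 1,"tx": -0.2,"ty": 0,"tz": 0,"roll": 0},
    {"fingers": 1,"tx": -0.2,"ty": 0,"tz": 0,"roll": 0},
    {"fingers": 1,"tx": -0.2,"ty": 0,"tz": 0,"roll": 0},
    {"fingers": 1,"tx": -0.2,"ty": 0,"tz": 0,"roll": 0},
    {"fingers": 1,"tx": -0.2,"ty": 0,"tz": 0,"roll": 0},
    {"fingers": 1,"tx": -0.2,"ty": 0,"tz": 0,"roll": 0},
  ],
)

```text
clock: 4.9
eef_pos: [0.638, 0.0012, 0.063]
orientation: [[0.999, 0.046, 0.004], [0.046, -0.999, 0.001], [0.004, -0.001, -1.0]]
contact_force: [4.0, 1.3, -1.0]
grip_width: 0.998
grasp_force: 1.8
```

jog_arm(
  increments=[
    {"fingers": 1,"tx": -0.2,"ty": 0,"tz": 0,"roll": 0},
    {"fingers": 1,"tx": -0.2,"ty": 0,"tz": 0,"roll": 0},
    {"fingers": 1,"tx": -0.2,"ty": 0,"tz": 0,"roll": 0},
  ],
)

```text
clock: 5.2
eef_pos: [0.6228, -0.0002, 0.0629]
orientation: [[0.999, 0.046, 0.003], [0.046, -0.999, 0.0], [0.003, 0.0, -1.0]]
contact_force: [4.0, 0.2, 1.6]
grip_width: 0.997
grasp_force: 2.3
```

```bash
cat >> h.py <<'E'
H0=np.array([.5048,.004]); EX=np.array([.9989,.0461]); EY=np.array([-.0461,.9989])
def stone(s,f=None):
    P=cloud(s); c=s['color'].astype(int); hsv=cv2.cvtColor(s['color'],cv2.COLOR_BGR2HSV)
    m=(abs(P[...,2]-.0745)<.005)&(abs(P[...,1])<.15)&(P[...,0]>.42)&(P[...,0]<.66)
    k,l,t,_=cv2.connectedComponentsWithStats(m.astype(np.uint8)); i=1+np.argmax(t[1:,4])
    r=cv2.minAreaRect(P[l==i][:,:2].astype(np.float32)); d=np.array(r[0])-H0
    print('stone n',t[i,4],'size',np.round(r[1],4),'ang',round(r[2],2),'holder xy',np.round([d@EX,d@EY],4),'z',np.round(np.median(P[l==i][:,2]),4))
E
python3 - <<'E'
from h import *
s=snap('top'); stone(s); st()
cv2.imwrite('pics/top2.png',cv2.resize(s['color'][150:285,230:430],None,fx=4,fy=4))
E
```

```text
stone n 1156 size [0.0703 0.0823] ang 2.71 holder xy [0.0711 0.0455] z 0.075
{'clock': 5.25, 'eef_pos': [0.622, -0.0, 0.063], 'orientation': [[0.999, 0.046, 0.001], [0.046, -0.999, -0.0], [0.001, 0.0, -1.0]], 'contact_force': [4.233, 0.209, 1.902], 'grip_width': 0.999}
```

View pics/top2.png

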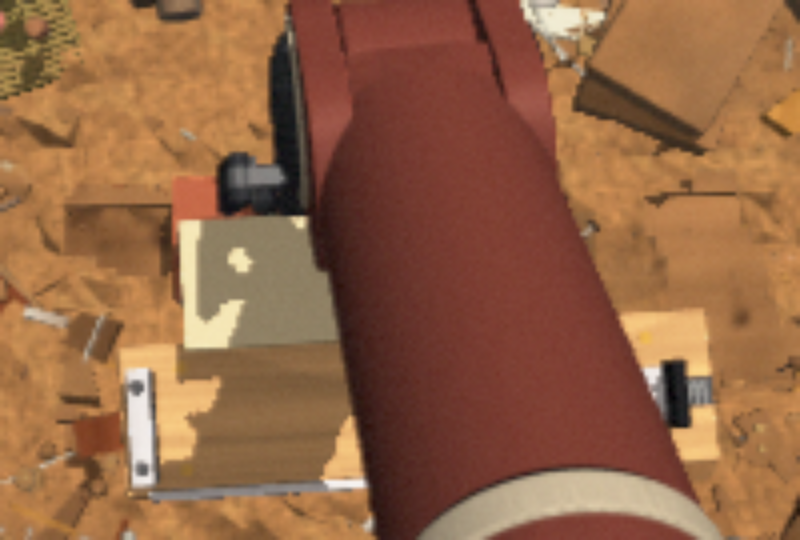

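jog_arm(
  increments=[
    {"fingers": 1,"tx": -0.25,"ty": 0,"tz": 0,"roll": 0},
    {"fingers": 1,"tx": -0.25,"ty": 0,"tz": 0,"roll": 0},
    {"fingers": 1,"tx": -0.25,"ty": 0,"tz": 0,"roll": 0},
    {"fingers": 1,"tx": -0.25,"ty": 0,"tz": 0,"roll": 0},
    {"fingers": 1,"tx": -0.25,"ty": 0,"tz": 0,"roll": 0},
    {"fingers": 1,"tx": -0.25,"ty": 0,"tz": 0,"roll": 0},
    {"fingers": 1,"tx": -0.25,"ty": 0,"tz": 0,"roll": 0},
    {"fingers": 1,"tx": -0.25,"ty": 0,"tz": 0,"roll": 0},
    {"fingers": 1,"tx": -0.25,"ty": 0,"tz": 0,"roll": 0},
    {"fingers": 1,"tx": 0,"ty": 0,"tz": 0,"roll": 0},
  ],
)

```text
clock: 6.25
eef_pos: [0.5638, -0.0028, 0.0621]
orientation: [[0.999, 0.046, -0.003], [0.046, -0.999, -0.0], [-0.003, 0.0, -1.0]]
contact_force: [2.2, -1.0, 1.1]
grip_width: 1.006
grasp_force: 1.2
```

jog_arm(
  increments=[
    {"fingers": 1,"tx": -0.12,"ty": 0,"tz": 0,"roll": 0},
    {"fingers": 1,"tx": -0.12,"ty": 0,"tz": 0,"roll": 0},
    {"fingers": 1,"tx": -0.12,"ty": 0,"tz": 0,"roll": 0},
    {"fingers": 1,"tx": 0,"ty": 0,"tz": 0,"roll": 0},
  ],
)

```text
clock: 6.65
eef_pos: [0.5556, -0.0031, 0.0621]
orientation: [[0.999, 0.046, -0.002], [0.046, -0.999, -0.0], [-0.002, -0.0, -1.0]]
contact_force: [2.2, 0.2, 1.3]
grip_width: 0.994
grasp_force: 1.4
```

```bash
python3 - <<'E'
from h import *
s=snap('top'); stone(s); st(); p=np.array(sense()['eef_pos'])[:2]-H0; print(p@EX,p@EY)
E
```

```text
stone n 1041 size [0.0698 0.0796] ang 2.55 holder xy [0.0038 0.0468] z 0.0731
{'clock': 6.7, 'eef_pos': [0.556, -0.003, 0.062], 'orientation': [[0.999, 0.046, -0.002], [0.046, -0.999, -0.0], [-0.002, -0.0, -1.0]], 'contact_force': [2.268, 0.555, 0.369], 'grip_width': 0.999}
0.0504624850767511 -0.009489317560476593
```

On the bed (top at 73 mm), about 7 mm to go.

jog_arm(
  increments=[
    {"fingers": 1,"tx": -0.1,"ty": 0,"tz": 0,"roll": 0},
    {"fingers": 1,"tx": -0.1,"ty": 0,"tz": 0,"roll": 0},
    {"fingers": 1,"tx": 0,"ty": 0,"tz": 0,"roll": 0},
  ],
)

```text
clock: 7.0
eef_pos: [0.5507, -0.0034, 0.0621]
orientation: [[0.999, 0.046, -0.002], [0.046, -0.999, 0.0], [-0.002, -0.0, -1.0]]
contact_force: [1.6, 0.6, -1.4]
grip_width: 0.999
grasp_force: 1.2
```

jog_arm(
  increments=[
    {"fingers": 1,"tx": -0.06,"ty": 0,"tz": 0,"roll": 0},
    {"fingers": 1,"tx": -0.06,"ty": 0,"tz": 0,"roll": 0},
    {"fingers": 1,"tx": 0,"ty": 0,"tz": 0,"roll": 0},
  ],
)

```text
clock: 7.3
eef_pos: [0.5488, -0.0034, 0.0622]
orientation: [[0.999, 0.047, 0.0], [0.047, -0.999, 0.0], [0.0, -0.0, -1.0]]
contact_force: [3.6, 0.1, -2.9]
grip_width: 0.996
grasp_force: 1.9
```

jog_arm(
  increments=[
    {"fingers": 1,"tx": -0.08,"ty": 0,"tz": 0,"roll": 0},
    {"fingers": 1,"tx": 0,"ty": 0,"tz": 0,"roll": 0},
  ],
)

```text
clock: 7.5
eef_pos: [0.5487, -0.0034, 0.0628]
orientation: [[0.999, 0.046, 0.005], [0.046, -0.999, 0.0], [0.005, -0.0, -1.0]]
contact_force: [6.2, 0.1, -2.3]
grip_width: 0.996
grasp_force: 2.9
```

```bash
python3 - <<'E'
from h import *
s=snap('top'); stone(s); st(); p=np.array(sense()['eef_pos'])[:2]-H0; print(p@EX,p@EY)
E
```

```text
stone n 1012 size [0.0697 0.0772] ang 2.63 holder xy [-0.0033  0.0482] z 0.0734
{'clock': 7.55, 'eef_pos': [0.549, -0.003, 0.063], 'orientation': [[0.999, 0.046, 0.005], [0.046, -0.999, 0.0], [0.005, -0.0, -1.0]], 'contact_force': [6.154, 0.331, -3.137], 'grip_width': 0.999}
0.043529094398416894 -0.009396709797557252
```

jog_arm(
  increments=[
    {"fingers": 1,"tx": 0.4,"ty": 0,"tz": 0,"roll": 0},
    {"fingers": 1,"tx": 0.7,"ty": 0,"tz": 0,"roll": 0},
    {"fingers": 1,"tx": 0,"ty": 0,"tz": -1,"roll": 0},
    {"fingers": 1,"tx": 0,"ty": 0,"tz": -1,"roll": 0},
    {"fingers": 1,"tx": 0,"ty": 0,"tz": -1,"roll": 0},
    {"fingers": 0,"tx": 0,"ty": 0.8,"tz": 0,"roll": 0},
    {"fingers": 0,"tx": -0.34,"ty": 0.93,"tz": 0,"roll": 0},
    {"fingers": 0,"tx": -0.34,"ty": 0.93,"tz": 0,"roll": 0},
    {"fingers": 0,"tx": -0.34,"ty": 0.93,"tz": 0,"roll": 0},
    {"fingers": 0,"tx": -0.34,"ty": 0.93,"tz": 0,"roll": 0},
  ],
)

```text
clock: 8.55
eef_pos: [0.543, -0.1174, 0.1367]
orientation: [[0.999, 0.046, -0.006], [0.046, -0.999, 0.001], [-0.006, -0.001, -1.0]]
contact_force: [-0.1, -0.3, -0.2]
grip_width: 0.146
grasp_force: 0.0
```

jog_arm(
  increments=[
    {"fingers": 0,"tx": -0.34,"ty": 0.93,"tz": 0,"roll": 0},
    {"fingers": 0,"tx": -0.34,"ty": 0.93,"tz": 0,"roll": 0},
    {"fingers": 0,"tx": -0.34,"ty": 0.93,"tz": 0,"roll": 0},
    {"fingers": 0,"tx": -0.34,"ty": 0.93,"tz": 0,"roll": 0},
    {"fingers": 0,"tx": 0,"ty": 0,"tz": 0,"roll": 0},
    {"fingers": 0,"tx": 0,"ty": 0,"tz": 0,"roll": 0},
  ],
)

```text
clock: 9.15
eef_pos: [0.5142, -0.2111, 0.1368]
orientation: [[0.999, 0.044, -0.004], [0.044, -0.999, 0.002], [-0.004, -0.002, -1.0]]
contact_force: [-0.3, -0.1, -1.1]
grip_width: -0.001
grasp_force: 0.0
```

```bash
python3 - <<'E'
from h import *
p=np.array(sense()['eef_pos'])[:2]-H0; print(p@EX,p@EY)
s=snap('top','top3.png'); stone(s)
w=snap('wrist'); W=cloud(w)
h=np.stack([(W[...,:2]-H0)@EX,(W[...,:2]-H0)@EY,W[...,2]],-1)
m=(abs(h[...,0])<.03)&(h[...,1]<-.12)&(h[...,1]>-.2)&(h[...,2]>.07)&(h[...,2]<.082)
print('tab',m.sum(),np.round([h[m].min(0),h[m].max(0)],4).tolist() if m.any() else '')
c=np.hstack([cv2.resize(s['color'][150:300,230:430],(560,420)),w['color']]); cv2.imwrite('pics/b.png',cv2.resize(c,(800,300)))
E
```

```text
-0.00051718395769394 -0.2153212622850923
stone n 3078 size [0.0701 0.2   ] ang 2.72 holder xy [-0.003  -0.0132] z 0.0731
tab 931 [[-0.0201, -0.1775, 0.07], [0.0155, -0.1679, 0.0771]]
```

View pics/b.png

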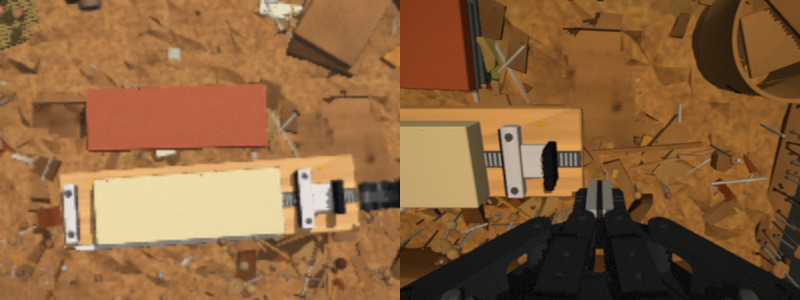

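jog_arm(
  increments=[
    {"fingers": 0,"tx": -0.05,"ty": 0,"tz": 0.83,"roll": 0},
    {"fingers": 0,"tx": 0,"ty": 0,"tz": 0.83,"roll": 0},
    {"fingers": 0,"tx": 0,"ty": 0,"tz": 0.8,"roll": 0},
    {"fingers": 0,"tx": 0,"ty": 0,"tz": 0,"roll": 0},
    {"fingers": 0,"tx": 0,"ty": -0.3,"tz": 0,"roll": 0},
    {"fingers": 0,"tx": 0,"ty": -0.3,"tz": 0,"roll": 0},
    {"fingers": 0,"tx": 0,"ty": -0.3,"tz": 0,"roll": 0},
    {"fingers": 0,"tx": 0,"ty": -0.2,"tz": 0,"roll": 0},
    {"fingers": 0,"tx": 0,"ty": -0.2,"tz": 0,"roll": 0},
  ],
)

```text
clock: 10.15
eef_pos: [0.5138, -0.1798, 0.0769]
orientation: [[0.999, 0.045, 0.003], [0.045, -0.999, -0.002], [0.003, 0.003, -1.0]]
contact_force: [-0.5, -3.6, 2.4]
grip_width: -0.003
grasp_force: 1.6
```

jog_arm(
  increments=[
    {"fingers": 0,"tx": 0,"ty": -0.2,"tz": 0,"roll": 0},
    {"fingers": 0,"tx": 0,"ty": -0.2,"tz": 0,"roll": 0},
    {"fingers": 0,"tx": 0,"ty": -0.2,"tz": 0,"roll": 0},
    {"fingers": 0,"tx": 0,"ty": -0.2,"tz": 0,"roll": 0},
  ],
)

```text
clock: 10.55
eef_pos: [0.5128, -0.1615, 0.0764]
orientation: [[0.999, 0.044, 0.003], [0.044, -0.999, -0.004], [0.002, 0.004, -1.0]]
contact_force: [1.7, -7.9, 3.3]
grip_width: -0.004
grasp_force: 3.8
```

```bash
python3 - <<'E'
from h import *
p=np.array(sense()['eef_pos'])[:2]-H0; print(p@EX,p@EY)
s=snap('top'); stone(s); st()
E
```

```text
0.00036082559401599503 -0.16564994594170854
stone n 3083 size [0.0699 0.2002] ang 2.69 holder xy [-0.0029 -0.0069] z 0.0731
{'clock': 10.6, 'eef_pos': [0.513, -0.16, 0.076], 'orientation': [[0.999, 0.045, 0.002], [0.045, -0.999, -0.003], [0.002, 0.003, -1.0]], 'contact_force': [0.797, -6.22, 3.831], 'grip_width': -0.001}
```

Working as expected; about 12 mm more until the stone meets the end stop.

jog_arm(
  increments=[
    {"fingers": 0,"tx": 0,"ty": -0.12,"tz": 0,"roll": 0},
    {"fingers": 0,"tx": 0,"ty": -0.12,"tz": 0,"roll": 0},
    {"fingers": 0,"tx": 0,"ty": -0.12,"tz": 0,"roll": 0},
    {"fingers": 0,"tx": 0,"ty": 0,"tz": 0,"roll": 0},
  ],
)

```text
clock: 11.0
eef_pos: [0.5124, -0.1519, 0.0764]
orientation: [[0.999, 0.045, 0.002], [0.045, -0.999, -0.003], [0.002, 0.003, -1.0]]
contact_force: [1.9, -5.0, 3.8]
grip_width: 0.003
grasp_force: 3.1
```

jog_arm(
  increments=[
    {"fingers": 0,"tx": 0,"ty": -0.08,"tz": 0,"roll": 0},
    {"fingers": 0,"tx": 0,"ty": -0.06,"tz": 0,"roll": 0},
    {"fingers": 0,"tx": 0,"ty": 0,"tz": 0,"roll": 0},
  ],
)

```text
clock: 11.3
eef_pos: [0.5122, -0.149, 0.0764]
orientation: [[0.999, 0.044, 0.002], [0.044, -0.999, -0.004], [0.002, 0.004, -1.0]]
contact_force: [0.2, -5.8, 4.8]
grip_width: -0.002
grasp_force: 3.5
```

```bash
python3 - <<'E'
from h import *
p=np.array(sense()['eef_pos'])[:2]-H0; print(p@EX,p@EY)
s=snap('top'); stone(s); st()
E
```

```text
0.0003729356773128163 -0.15319095992523263
stone n 3075 size [0.07   0.2001] ang 2.63 holder xy [-0.0029  0.0055] z 0.0731
{'clock': 11.35, 'eef_pos': [0.512, -0.149, 0.076], 'orientation': [[0.999, 0.044, 0.002], [0.044, -0.999, -0.004], [0.002, 0.004, -1.0]], 'contact_force': [1.235, -7.054, 3.747], 'grip_width': 0.002}
```

Stone at the seat within measurement error; push gently until force rises.

jog_arm(
  increments=[
    {"fingers": 0,"tx": 0,"ty": -0.08,"tz": 0,"roll": 0},
    {"fingers": 0,"tx": 0,"ty": 0,"tz": 0,"roll": 0},
  ],
)

```text
clock: 11.55
eef_pos: [0.5122, -0.1489, 0.0765]
orientation: [[0.999, 0.043, 0.003], [0.043, -0.999, -0.006], [0.003, 0.006, -1.0]]
contact_force: [0.1, -10.0, 2.4]
grip_width: -0.001
grasp_force: 4.9
```

jog_arm(
  increments=[
    {"fingers": 0,"tx": 0,"ty": -0.08,"tz": 0,"roll": 0},
    {"fingers": 0,"tx": 0,"ty": 0,"tz": 0,"roll": 0},
  ],
)

```text
clock: 11.75
eef_pos: [0.5122, -0.1488, 0.0765]
orientation: [[0.999, 0.041, 0.004], [0.041, -0.999, -0.008], [0.003, 0.009, -1.0]]
contact_force: [1.3, -12.7, 2.2]
grip_width: 0.005
grasp_force: 6.4
```

Force climbs with no motion: clamped. Back off and rise.

jog_arm(
  increments=[
    {"fingers": 0,"tx": 0,"ty": 0.4,"tz": 0,"roll": 0},
    {"fingers": 0,"tx": 0,"ty": 0.8,"tz": 0,"roll": 0},
    {"fingers": 0,"tx": 0,"ty": 0.8,"tz": 0,"roll": 0},
    {"fingers": 0,"tx": 0,"ty": 0,"tz": -1,"roll": 0},
    {"fingers": 0,"tx": 0,"ty": 0,"tz": -1,"roll": 0},
    {"fingers": 0,"tx": 0,"ty": 1,"tz": -1,"roll": 0},
    {"fingers": 0,"tx": 0,"ty": 1,"tz": -1,"roll": 0},
    {"fingers": 0,"tx": 0,"ty": 1,"tz": -1,"roll": 0},
    {"fingers": 0,"tx": 0,"ty": 0,"tz": 0,"roll": 0},
    {"fingers": 0,"tx": 0,"ty": 0,"tz": 0,"roll": 0},
  ],
)

```text
clock: 12.75
eef_pos: [0.5166, -0.2657, 0.2002]
orientation: [[0.999, 0.046, -0.001], [0.046, -0.999, 0.003], [-0.001, -0.003, -1.0]]
contact_force: [-0.3, 0.4, 0.1]
grip_width: 0.003
grasp_force: 0.0
```

```bash
python3 - <<'E'
from h import *
s=snap('top'); stone(s); st()
cv2.imwrite('pics/e.png',cv2.resize(s['color'][150:300,230:430],None,fx=4,fy=4,interpolation=cv2.INTER_CUBIC))
E
```

```text
stone n 3078 size [0.07 0.2 ] ang 2.69 holder xy [-0.003   0.0055] z 0.073
{'clock': 12.8, 'eef_pos': [0.516, -0.265, 0.199], 'orientation': [[0.999, 0.048, -0.003], [0.048, -0.999, 0.004], [-0.003, -0.004, -1.0]], 'contact_force': [0.483, -0.771, 0.248], 'grip_width': -0.003}
```

View pics/e.png

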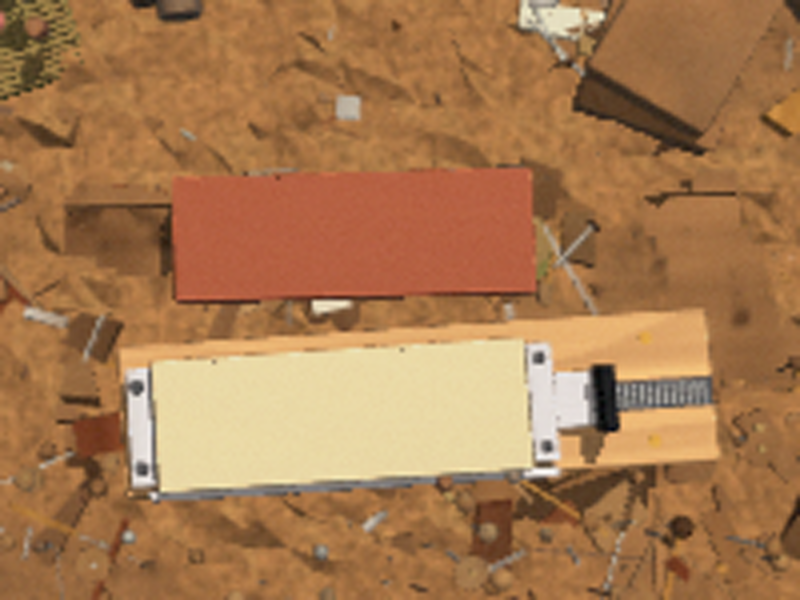

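The picture shows the stone (152–530, 340–490) tight between end stop and jaw, along the rail. The stack is undisturbed.

```bash
python3 -c "
from h import *
print(ctrl.finish_job())"
```

```text
the job is handed in; nothing more can be done
None
```

I slid the cream stone off the stack onto the bed, against the front rail, and clamped it between the jaw and the end stop. In the last camera measurement it was within 1 mm of the seat point, and the two lower stones looked undisturbed. The job is handed in, but no verdict came back.

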